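Sort sawn wax blanks through a locked height gauge

ROBOT

A 7-joint arm with a two-finger parallel gripper is mounted at the origin on the work surface. World frame = base frame: x ahead of the robot, y to its left, z up, the work surface at z = 0. Lengths are in m, angles in rad, forces in N, time in s.
With the tool pointing down it reaches from about 0.4 to 0.85 m from the base axis. Payload 6.9 kg.
Tool frame: the origin (TCP) lies at the centre of the arm's flange, where the gripper is bolted on; the fingertips stand 173 mm ahead of it and the grasp point (between the pads) lies 155 mm ahead of it; z points along the fingers, y is the line along which they close (so a half turn about z gives the same grasp; the last joint's range is limited). The gripper opens to 85 mm and grips with 20 to 120 N. Pads are 22 mm wide; open, the fingers measure 114 mm over their backs; the gripper's body (76 mm by 85 mm) begins 54 mm behind the grasp point. The pads swing forward as they close: fully open they stand 13 mm farther back than shut.
Start: joints at [1.308, 0.507, -0.238, 1.5, 0.126, 1.149, -0.155], TCP at [0.225, -0.583, 0.405] pointing down, gripper open.
Joint ranges: [-3.08, 3.08], [-0.24, 2.05], [-1.43, 1.35], [0, 2.5], [-1.52, 4.66], [0.17, 1.96], [-2.89, 2.89]. Speed limits (rad/s): [2.39, 2.39, 3.14, 3.14, 3.14, 3.14, 3.14].

INTERFACE

Orientations are given as a rotation vector (axis times angle).
In Python, from rig import status, optics, r, finder gives the robot as it stands. The module is installed in compiled form; this text tells all that it offers.
- The arm moves only by the tool arm_command, never from a script. Its argument "series" is a list of rows, each a list of 6 numbers: the shift along the tool's x, y, z scaled (see below), then the turn, a rotation vector about the tool's x, y, z scaled (see below). A call has 1 to 10 rows; each row is the pose to reach, as a shift and turn from the pose commanded when the call began, along the tool's axes at that moment; what a row does not reach only later rows make up. The controller multiplies each number of a shift by 30 cm and each number of a turn by 45 degrees. A row lasts 1/10 s, in which the tool goes at most 50 mm and 8.59 degrees, less where a joint would pass 70% of its speed; a pose out of reach is approached as far as the arm can. A call with a number of a shift or a turn outside -1 to 1 is refused whole. A call with a gripper value outside its range is refused whole. "jaw" is the closure, from -1 (fully open) to 1 (shut), set as the call begins (left out, the last holds). The fingers move at their own pace and stop on an object; "grip_force" is the grip in N (left out, the last holds). Time passes only in rows, so rows that repeat a pose let the fingers close. It gives the time, the measured TCP pose, the force, the opening and the grip force at its end, in the units of the state.
- status.sense(): the state, without advancing time (a new reading comes with each control period).
- optics.get_image(name): name is "scene" or "side" or "wrist"; returns a dict with "pixels" (420x560x3 uint8, blue, green, red), "mtx" (3x3 intrinsics, pixels), "world_to_cam" (4x4, takes a point from world to camera coordinates); the wrist camera has in their place "T_tool_cam" (4x4, takes a point from camera to tool coordinates, whose origin is the TCP and whose axes are the flange's). Camera axes: x right, y down, z forward; pixel columns grow to the right and rows downward; lengths in m; the calibration is good to about 2 mm. The wrist camera is an equidistant fisheye: a pixel r from the principal point sees the ray r / f radians off the axis. A picture is of the moment at which its call begins: read the wrist's pose just before it. There is no depth.
- r.close_job(): hands the job in; it is judged then, once.
Trained networks look in a picture, given as the dict that the camera call returned (one of the last four; its "shot" number tells which), for a name from the list of things; names that differ only in an ending like _2 or _b are one class to them, and where a whole thing is asked for, a point or a joint stands for the part that bears it (a point fixed in the world has none). Each returns a list of dicts, best first, with "score" (0 to 1); they miss things now and then, are a little off and sometimes report something else, mostly with a low value. They report only what shows in the picture. A call takes as long as a camera call. They do not tell look-alikes from the thing itself.
- finder.silhouettes(picture, target): "pixels" (420x560 bool, what is visible of it) and "extent" ([left, top, right, bottom] in pixels, round what is visible of it).
The state is a dict: "time_s": time; "qpos": joint angles; "joint_vel": joint speeds; "tau": joint torques, N m; "eef_pos": TCP position; "ee_rot": TCP orientation; "ft_force": force on the tool from outside, world axes, zero at the start; "torque": the same for the moment, N m; "width": opening from 0.0 (shut) to 1.0 (fully open); "grip_force": force on a finger pad.
Only numpy, scipy, OpenCV 4.12 (cv2) and the standard library are available. Lean on these libraries where they do the work, as an engineer would, in place of code of your own. Each camera call takes 0.05 s, during which the arm holds its last target. There are 200 camera calls.

TASK

Sort the three wax blanks by trying them under the blade of the locked height gauge: slide every blank that fits under the blade, along the plate, until more than half of it is out on the far side, and leave it standing there. A blank that stops against the blade is too thick: never force it or knock the gauge, but stand it in the wooden tray. Blanks get to the far side only by sliding under the blade, never round or over it; leave the other things on the bench alone.

Things in the scene. Friction and masses are not known exactly. Their poses are not given: they have to be found in the camera images.
- blank_a: one of three wax blanks (dark green upright discs sawn from a bar): 32 mm diameter, all different in thickness, between 14 and 24 mm, about 10 to 26 g; which is thick or thin is not told. Origin: centre of its underside; z is the disc's axis. Starts standing on the plate on the robot's side of the gauge's blade
- blank_b: one of three wax blanks (dark green upright discs sawn from a bar): 32 mm diameter, all different in thickness, between 14 and 24 mm, about 10 to 26 g; which is thick or thin is not told. Origin: centre of its underside; z is the disc's axis. Starts standing on the plate on the robot's side of the gauge's blade
- blank_c: one of three wax blanks (dark green upright discs sawn from a bar): 32 mm diameter, all different in thickness, between 14 and 24 mm, about 10 to 26 g; which is thick or thin is not told. Origin: centre of its underside; z is the disc's axis. Starts standing on the plate on the robot's side of the gauge's blade
- plate: grey granite surface plate, fixed flat on the bench, 260 (x) x 360 (y) x 20 mm; origin: centre of its underside, so its top is 20 mm higher
- height_gauge: height gauge on the plate, held fast. Origin: centre of the base's underside, on the plate. Base 82 (x) x 72 (y) x 34 mm; beam 8 x 24 mm, 248 mm high, on its centre; slider on it 22 x 38 mm, top 74 mm above the blade's underside. A jaw reaches out along +y from the slider; at y = 46 to 62 mm a clamp 18 mm wide (top 41 mm above the blade's underside) holds the scriber, cranked down to its blade
- gate (a point): point on the plate's top under the middle of the scriber's blade, 120 mm along y from the gauge's origin. x: across the blade, the way a blank slides through (robot's side is -x, far side +x); y: along the blade to its free end; z up. The blade is a rigid level steel bar 7 mm wide (x -3.5 to 3.5 mm), 9 mm high, clear to slide under from y = -58 mm to its free end at +42 mm
- gauge_height (a joint): height of the blade's underside over the plate, m: the gauge's setting, locked, different every time (16 to 22 mm). A blank too thick stops with its front against the blade's near face
- tray: wooden tray for rejects, fixed on the bench, outside 120 (x) x 100 (y) x 22 mm, walls 4 mm; origin: centre of its underside; inner floor 4 mm above that
- calliper: bystander: vernier calliper lying on the bench, 235 mm long; origin: middle of its beam, underside
- wax_bar: bystander: the rest of the wax bar, standing, 32 mm diameter, 75 mm high; origin: centre of its underside
- wax_file: bystander: file with a wooden handle lying on the bench, 250 mm long, 23 mm high; origin: underside near its middle
- jar: bystander: small glass jar, 56 mm diameter, 60 mm high; origin: centre of its underside
Things that resemble listed ones, but are neither listed nor needed, are in the scene too. What is shaped like the blank_b but orange or pink is not meant.

How it is judged:
By the outcome, as a careful person would: the job done as asked, in the order asked, and still so for the second after the job is handed in, with the robot touching nothing.
It also fails if it takes over 72 s, if anything falls off the work surface, if the arm or the gripper's body presses on something with over 40 N, if the wrist force passes 120 N, or if a joint passes its speed limit or range.

## Working session

There is one attempt and no reset: what is moved stays moved. The work goes in short steps, Python scripts to look and compute and a tool call to move; the robot and the scene stay as the last step left them, time stands still between calls to the robot, and variables do not carry over. Pictures are saved under pics/ and viewed, at most 10 in all, crops included, and the job is handed in when it is done.

Besides the shell and the picture viewer there is one more tool, called as a command line: name --pt "numbers of a row" for each row, then --argument value for the rest. arm_command: Moves the arm, as the interface text tells. Shifts and turns lie within -1 to 1; 1 stands for 30 cm of shift or 45 degrees of turn. Its arguments: {"type":"object","properties":{"series":{"type":"array","items":{"type":"array","items":{"type":"number","minimum":-1,"maximum":1}}},"jaw":{"type":"number"},"grip_force":{"type":"number"}},"required":["series"]}

```bash
mkdir -p pics; cat > h.py <<'E'
import numpy as np, cv2
from rig import status, optics, r, finder
from scipy.spatial.transform import Rotation as R
def ray(im,u,v):
    M=im["world_to_cam"];K=im["mtx"]
    d=M[:3,:3].T@np.linalg.solve(K,[u,v,1.]);c=-M[:3,:3].T@M[:3,3];return c,d
def atz(im,u,v,z):
    c,d=ray(im,u,v);return c+d*(z-c[2])/d[2]
def proj(im,p):
    M=im["world_to_cam"];q=im["mtx"]@(M[:3,:3]@np.asarray(p,float)+M[:3,3]);return q[:2]/q[2]
E
python3 - <<'E'
from h import *
s=status.sense();print(s["eef_pos"],s["ee_rot"],s["time_s"])
ims={}
for n in("scene","side"):
    im=optics.get_image(n);cv2.imwrite(f"pics/{n}0.png",im["pixels"])
    M=im["world_to_cam"];print(n,(-M[:3,:3].T@M[:3,3]).round(3))
    for t in("blank_a","tray","height_gauge","plate","wax_bar","jar"):
        for d in finder.silhouettes(im,t):
            if d["score"]>.2:
                e=d["extent"];print(t,round(d["score"],2),e,d["pixels"].sum(), atz(im,(e[0]+e[2])/2,(e[1]+e[3])/2,.03).round(3))
E
```

```text
[ 0.22457801 -0.58305315  0.4038279 ] [-3.08691405e+00 -5.74148819e-01  5.89614422e-04] 0.0
scene [0.948 0.53  0.806]
blank_a 0.66 [271.9, 174.5, 282.0, 190.1] 188 [ 0.52  -0.063  0.03 ]
blank_a 0.65 [311.0, 164.9, 322.8, 178.4] 141 [ 0.417 -0.032  0.03 ]
blank_a 0.56 [285.5, 195.8, 300.1, 208.4] 164 [0.529 0.013 0.03 ]
blank_a 0.48 [283.7, 141.0, 291.1, 155.7] 136 [ 0.424 -0.146  0.03 ]
blank_a 0.42 [251.2, 153.3, 261.7, 168.8] 157 [ 0.518 -0.156  0.03 ]
tray 0.88 [330.3, 260.0, 406.8, 320.7] 2732 [0.55  0.293 0.03 ]
height_gauge 0.56 [180.5, 99.7, 245.2, 209.7] 1728 [ 0.597 -0.246  0.03 ]
plate 0.74 [165.5, 142.0, 342.8, 285.3] 11288 [ 0.623 -0.014  0.03 ]
wax_bar 0.6 [300.7, 302.1, 319.3, 335.6] 436 [0.685 0.27  0.03 ]
jar 0.94 [149.8, 139.8, 169.0, 164.3] 515 [ 0.706 -0.341  0.03 ]
side [ 0.439 -0.695  0.747]
blank_a 0.69 [226.4, 276.1, 239.0, 289.6] 175 [ 0.413 -0.178  0.03 ]
blank_a 0.68 [222.3, 234.2, 234.6, 251.8] 184 [ 0.41  -0.059  0.03 ]
blank_a 0.6 [269.6, 267.9, 285.8, 280.6] 178 [ 0.515 -0.169  0.03 ]
blank_a 0.47 [264.9, 214.1, 279.8, 227.7] 147 [0.526 0.    0.03 ]
blank_a 0.44 [268.0, 231.7, 280.4, 246.3] 184 [ 0.522 -0.062  0.03 ]
tray 0.96 [241.8, 146.1, 284.2, 176.2] 967 [0.532 0.258 0.03 ]
tray 0.34 [265.6, 214.2, 276.8, 225.3] 128 [0.523 0.005 0.03 ]
height_gauge 0.84 [316.3, 189.6, 367.8, 294.1] 2189 [ 0.685 -0.096  0.03 ]
plate 0.64 [247.0, 183.1, 384.3, 315.7] 9660 [ 0.616 -0.11   0.03 ]
wax_bar 0.71 [308.4, 139.4, 318.6, 164.0] 210 [0.695 0.283 0.03 ]
jar 0.75 [374.5, 317.7, 402.3, 351.0] 930 [ 0.712 -0.347  0.03 ]
```

```bash
python3 - <<'E'
import cv2,numpy as np
a=cv2.imread("pics/scene0.png")[90:350,140:420];b=cv2.imread("pics/side0.png")[130:330,200:420]
cv2.imwrite("pics/c1.png",cv2.resize(a,None,fx=2.3,fy=2.3,interpolation=3))
cv2.imwrite("pics/c2.png",cv2.resize(b,None,fx=3,fy=3,interpolation=3))
E
```

```text
(no output)
```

View pics/c1.png

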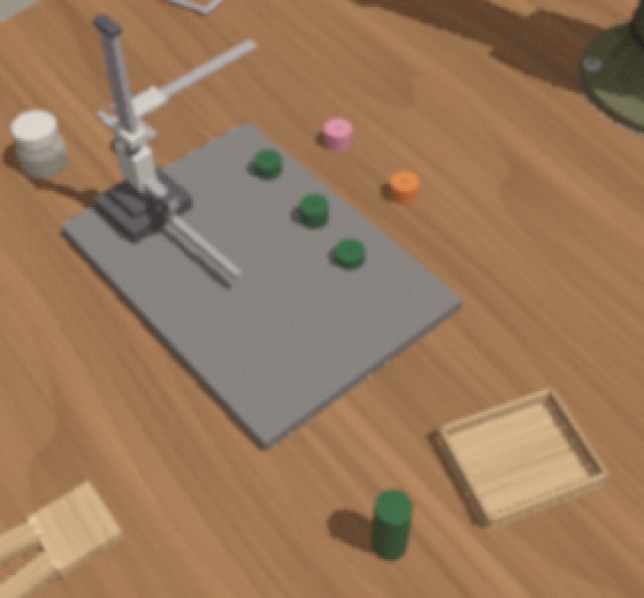

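View pics/c2.png

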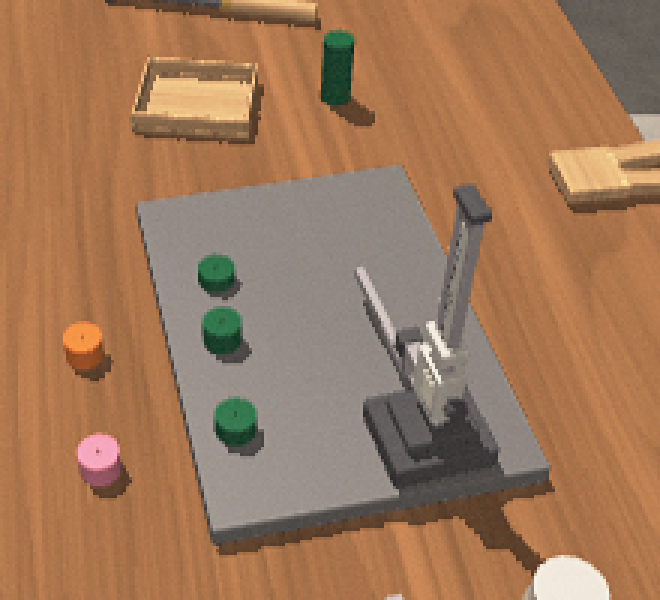

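The scene shot shows three dark green discs on the plate at about (256,161), (276,182) and (292,201). Orange (316,171) and pink (287,148) look-alikes stand off the plate and are not meant. Next I triangulate the blanks, the plate corners and the blade from both views.

```bash
cat >> h.py <<'E'
def tri(l):
    A=np.zeros((3,3));b=np.zeros(3)
    for im,(u,v) in l:
        c,d=ray(im,u,v);d=d/np.linalg.norm(d);P=np.eye(3)-np.outer(d,d);A+=P;b+=P@c
    return np.linalg.solve(A,b)
E
python3 - <<'E'
from h import *
S=optics.get_image("scene");D=optics.get_image("side")
s=lambda u,v:(140+u/2.3,90+v/2.3); d=lambda u,v:(200+u/3,130+v/3)
P={"plateA":((247,123),(140,203)),"plateB":((462,303),(0,0)),"end":((238,270),(361,269)),"bladein":((172,221),(402,348)),"beamtop":((108,22),(473,200))}
for n,(a,b) in P.items():
    print(n,tri([(S,s(*a)),(D,d(*b))]).round(3),atz(S,*s(*a),.02).round(3),atz(D,*d(*b),.02).round(3))
for n,a in{"c247":(247,123),"c462":(462,303),"c265":(265,447),"c63":(63,230)}.items(): print(n,atz(S,*s(*a),.02).round(3))
for n,b in{"140":(140,203),"403":(403,167),"548":(548,468),"212":(212,535)}.items(): print(n,atz(D,*d(*b),.02).round(3))
for im in(S,D):
    for x in finder.silhouettes(im,"blank_a"):
        m=x["pixels"];v,u=np.nonzero(m);bgr=im["pixels"][m].mean(0)
        if x["score"]>.3:print(round(x["score"],2),bgr.round(),m.sum(),atz(im,u.mean(),v.mean(),.03).round(4))
for a in (S,D):
    for x in finder.silhouettes(a,"tray")[:1]:
        v,u=np.nonzero(x["pixels"]);print("tray",atz(a,u.mean(),v.mean(),.01).round(3))
E
```

```text
plateA [ 0.516 -0.09   0.17 ] [ 0.493 -0.237  0.02 ] [0.468 0.11  0.02 ]
plateB [0.444 0.186 0.15 ] [0.47  0.121 0.02 ] [0.341 0.478 0.02 ]
end [ 0.642 -0.031  0.049] [ 0.629 -0.052  0.02 ] [ 0.652 -0.004  0.02 ]
bladein [ 0.658 -0.125  0.052] [ 0.648 -0.154  0.02 ] [ 0.665 -0.097  0.02 ]
beamtop [ 0.661 -0.189  0.266] [ 0.53  -0.515  0.02 ] [0.776 0.069 0.02 ]
c247 [ 0.493 -0.237  0.02 ]
c462 [0.47  0.121 0.02 ]
c265 [0.725 0.138 0.02 ]
c63 [ 0.75  -0.213  0.02 ]
140 [0.468 0.11  0.02 ]
403 [0.723 0.125 0.02 ]
548 [ 0.744 -0.228  0.02 ]
212 [ 0.488 -0.248  0.02 ]
0.73 [ 76. 103.  69.] 164 [0.5268 0.0058 0.03  ]
0.67 [70. 97. 63.] 157 [ 0.5201 -0.0649  0.03  ]
0.51 [ 67. 115. 186.] 161 [ 0.4202 -0.0342  0.03  ]
0.43 [ 74. 100.  69.] 153 [ 0.5198 -0.1562  0.03  ]
0.71 [ 70. 102.  50.] 200 [ 0.5168 -0.1571  0.03  ]
0.68 [ 72. 100.  55.] 204 [ 0.5198 -0.0623  0.03  ]
0.65 [ 67. 102.  43.] 102 [0.5232 0.0033 0.03  ]
0.46 [147. 132. 205.] 222 [ 0.4123 -0.1777  0.03  ]
tray [0.542 0.281 0.01 ]
tray [0.54  0.279 0.01 ]
```

```bash
cat >> h.py <<'E'
def pose(): 
    s=status.sense();return np.array(s["eef_pos"]),R.from_rotvec(s["ee_rot"]),s
def goal(yaw):  # tool down, tool y along +-gate y
    q=pose()[1]; best=None
    for k in(0,np.pi):
        g=R.from_euler("z",yaw+k)*R.from_matrix(np.diag([1.,-1,-1]))
        m=(q.inv()*g).magnitude()
        if best is None or m<best[0]: best=(m,g)
    return best[1]
def plan(pt,yaw=None):
    p,q,s=pose(); d=q.inv().apply(np.array(pt)-p)
    t=np.zeros(3) if yaw is None else (q.inv()*goal(yaw)).as_rotvec()
    print("row",(d/.3).round(4),(t/(np.pi/4)).round(4),"mm",(d*1000).round(1),"t",s["time_s"])
E
python3 - <<'E'
from h import *
print(pose()[1].as_matrix().round(3), pose()[2]["qpos"]); plan([.56,-.05,.40],.1)
im=optics.get_image("wrist");print(im["T_tool_cam"].round(3),im["mtx"])
E
```

```text
[[ 0.933  0.36   0.   ]
 [ 0.36  -0.933 -0.   ]
 [ 0.     0.    -1.   ]] [ 1.30848957  0.50748259 -0.23759754  1.50019036  0.12569814  1.14887177
 -0.15480362]
row [ 1.6819 -1.2567  0.0156] [ 0.     -0.      0.3409] mm [ 504.6 -377.     4.7] t 1.0
[[-0.001 -0.953 -0.302  0.077]
 [ 1.    -0.001 -0.001  0.001]
 [ 0.001 -0.302  0.953  0.03 ]
 [ 0.     0.     0.     1.   ]] [[325.1922621    0.         277.23179415]
 [  0.         325.1922621  206.20341928]
 [  0.           0.           1.        ]]
```

arm_command --pt "0.84 -0.63 0 0 0 0.34" --pt "0.84 -0.63 0 0 0 0.34" --pt "0.84 -0.63 0 0 0 0.34" --pt "0.84 -0.63 0 0 0 0.34" --pt "0.84 -0.63 0 0 0 0.34" --pt "0.84 -0.63 0 0 0 0.34" --pt "0.84 -0.63 0 0 0 0.34" --jaw 0.0 --grip_force 20

```text
time_s: 1.75
eef_pos: [0.3948, -0.3111, 0.4052]
ee_rot: [-3.135, -0.17, -0.004]
ft_force: [0.1, -0.3, 1.0]
width: 0.502
grip_force: 0.0
```

```bash
python3 - <<'E'
from h import *
print(pose()[0],pose()[2]["width"]);plan([.56,-.05,.40],.1)
E
```

```text
[ 0.39480379 -0.31106355  0.40524668] 0.5016883984371786
row [ 0.6412 -0.8057  0.0201] [-0.0018 -0.003   0.0102] mm [ 192.4 -241.7    6. ] t 1.75
```

arm_command --pt "0.64 -0.8 0.02 0 0 0.01" --pt "0.64 -0.8 0.02 0 0 0.01" --pt "0.64 -0.8 0.02 0 0 0.01" --pt "0.64 -0.8 0.02 0 0 0.01" --pt "0.64 -0.8 0.02 0 0 0.01" --pt "0.64 -0.8 0.02 0 0 0.01" --pt "0.64 -0.8 0.02 0 0 0.01" --pt "0.64 -0.8 0.02 0 0 0.01"

```text
time_s: 2.55
eef_pos: [0.5594, -0.056, 0.3985]
ee_rot: [-3.137, -0.152, -0.0]
ft_force: [-0.7, -0.8, -0.6]
width: 0.501
grip_force: 0.0
```

```bash
cat >> h.py <<'E'
def wshot():
    p,q,s=pose();im=optics.get_image("wrist");im["p"]=p;im["q"]=q;return im
def watz(im,u,v,z):
    K=im["mtx"];a=(u-K[0,2]);b=(v-K[1,2]);rr=np.hypot(a,b)+1e-9;th=rr/K[0,0]
    d=np.array([a/rr*np.sin(th),b/rr*np.sin(th),np.cos(th)]);T=im["T_tool_cam"]
    d=im["q"].apply(T[:3,:3]@d);c=im["p"]+im["q"].apply(T[:3,3]);return c+d*(z-c[2])/d[2]
E
python3 - <<'E'
from h import *
im=wshot();print(im["p"],im["q"].as_rotvec());cv2.imwrite("pics/w1.png",cv2.resize(im["pixels"],None,fx=1.4,fy=1.4,interpolation=3))
import pickle;pickle.dump({k:im[k] for k in("p","q","mtx","T_tool_cam","pixels")},open("w1.pkl","wb"))
for x in finder.silhouettes(im,"blank_a"):
    m=x["pixels"];v,u=np.nonzero(m)
    if x["score"]>.3:print(round(x["score"],2),x["extent"],m.sum(),watz(im,u.mean(),v.mean(),.034).round(4))
E
```

```text
[ 0.55942504 -0.05602896  0.3984544 ] [-3.13702723e+00 -1.52385508e-01 -3.13090645e-05]
0.96 [248.9, 280.4, 271.2, 307.4] 580 [ 0.42   -0.0482  0.034 ]
0.95 [349.5, 208.6, 376.9, 241.8] 695 [ 0.5184 -0.1562  0.034 ]
0.76 [206.9, 190.2, 237.2, 223.9] 748 [0.5254 0.003  0.034 ]
0.73 [266.3, 198.1, 298.8, 234.5] 851 [ 0.5199 -0.0654  0.034 ]
```

View pics/w1.png

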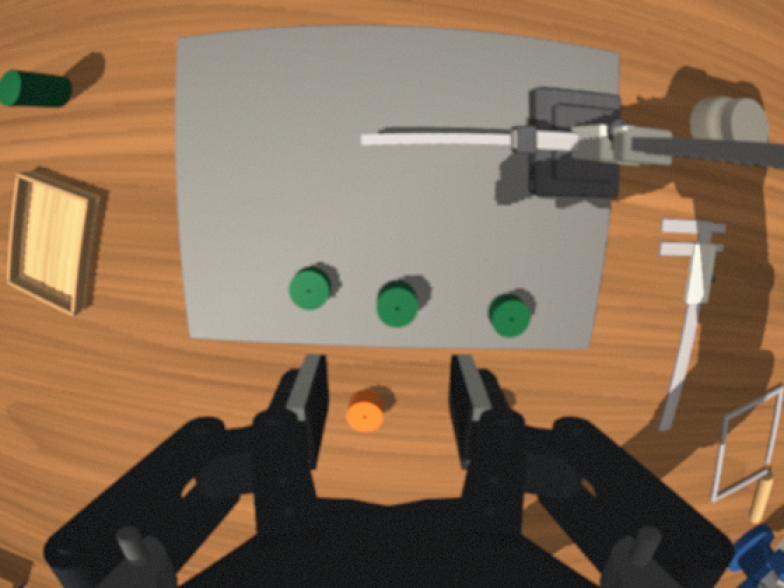

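The wrist view shows the blade from (362,140) to (512,141) in scaled pixels. The three green blanks are at (310,288), (398,304) and (511,316), and orange is off the plate. I'll fit the blade line and the blanks' top circles.

```bash
python3 - <<'E'
from h import *
import pickle
im=pickle.load(open("w1.pkl","rb"));g=cv2.cvtColor(im["pixels"],6).astype(int)
# blade rows: bright
for u in range(256,366,6):
    col=g[85:115,u];i=np.nonzero(col>195)[0]
    if len(i):
        v=85+i.mean(); print(u,85+i.min(),85+i.max(),watz(im,u,v,.048).round(4), end=" | ")
print(); print(g[98:102,250:268])
D=optics.get_image("side");S=optics.get_image("scene")
np.set_printoptions(linewidth=200)
# green tops: bright green pixels
hsv=cv2.cvtColor(im["pixels"],40)
for e in([349.5,208.6,376.9,241.8],[206.9,190.2,237.2,223.9],[266.3,198.1,298.8,234.5]):
    x0,y0,x1,y1=[int(a) for a in e];sub=im["pixels"][y0-2:y1+3,x0-2:x1+3].astype(int)
    gr=(sub[...,1]>1.4*sub[...,2])&(sub[...,1]>1.2*sub[...,0]);top=gr&(sub[...,1]>sub[...,1][gr].max()*.72)
    for nm,mk in(("all",gr),("top",top)):
        c=max(cv2.findContours(mk.astype(np.uint8),0,1)[0],key=len);(cx,cy),ax,_=cv2.fitEllipse(c)
        for z in(.034,.044):
            print(nm,mk.sum(),np.round(ax,1),watz(im,cx+x0-2,cy+y0-2,z).round(4),end=" ; ")
    print()
E
```

```text
262 96 103 [ 0.6418 -0.0331  0.048 ] | 268 96 102 [ 0.6428 -0.0389  0.048 ] | 274 96 102 [ 0.6433 -0.0446  0.048 ] | 280 96 102 [ 0.6439 -0.0504  0.048 ] | 286 96 102 [ 0.6445 -0.0562  0.048 ] | 292 96 102 [ 0.6451 -0.062   0.048 ] | 298 96 102 [ 0.6457 -0.0677  0.048 ] | 304 96 102 [ 0.6463 -0.0735  0.048 ] | 310 96 102 [ 0.647  -0.0793  0.048 ] | 316 96 101 [ 0.6482 -0.0851  0.048 ] | 322 96 101 [ 0.6489 -0.091   0.048 ] | 328 96 102 [ 0.6492 -0.0969  0.048 ] | 334 96 101 [ 0.6505 -0.1027  0.048 ] | 340 96 102 [ 0.6508 -0.1087  0.048 ] | 346 96 102 [ 0.6516 -0.1147  0.048 ] | 352 97 102 [ 0.652  -0.1208  0.048 ] | 358 97 102 [ 0.6529 -0.1268  0.048 ] | 
[[165 161 162 160 167 162 166 181 204 223 225 225 226 223 223 224 222 222]
 [161 161 162 164 159 161 168 181 203 221 224 224 224 225 225 224 223 224]
 [164 161 162 163 162 162 165 182 206 223 223 226 223 224 225 225 226 225]
 [163 161 162 164 159 163 167 183 206 220 225 224 224 224 224 224 224 220]]
all 684 [27.7 29.8] [ 0.518  -0.1575  0.034 ] ; all 684 [27.7 29.8] [ 0.5216 -0.1542  0.044 ] ; top 552 [24.1 27.6] [ 0.5156 -0.1594  0.034 ] ; top 552 [24.1 27.6] [ 0.5193 -0.1561  0.044 ] ; 
all 681 [27.6 29.7] [0.5257 0.0023 0.034 ] ; all 681 [27.6 29.7] [0.529  0.0008 0.044 ] ; top 592 [25.8 27.4] [0.5241 0.0033 0.034 ] ; top 592 [25.8 27.4] [0.5275 0.0018 0.044 ] ; 
all 764 [28.5 32.2] [ 0.5194 -0.0664  0.034 ] ; all 764 [28.5 32.2] [ 0.5229 -0.0659  0.044 ] ; top 628 [26.5 28.7] [ 0.5166 -0.0666  0.034 ] ; top 628 [26.5 28.7] [ 0.5202 -0.0661  0.044 ] ;
```

```bash
cat >> h.py <<'E'
YAW=.118;G=np.array([.6463,-.0704,.02]);EX=np.array([np.cos(YAW),np.sin(YAW),0]);EY=np.array([-np.sin(YAW),np.cos(YAW),0])
def W(x,y,z=.196): w=G+EX*x+EY*y;w[2]=z;return w
def ing(p): d=np.asarray(p)-G;return np.array([d@EX,d@EY])*1000
E
python3 - <<'E'
from h import *
for b in([.5195,-.156,0],[.5205,-.065,0],[.527,.0025,0]):print(ing(b).round(1))
plan([.5145,-.0657,.196],.118); print(pose()[1].as_matrix().round(3))
E
```

```text
[-136.   -70.1]
[-124.3   20.2]
[-109.9   86.4]
row [-0.1462  0.0048  0.6759] [ 0.0013  0.0006 -0.0356] mm [-43.9   1.4 202.8] t 2.75
[[ 0.996  0.09  -0.   ]
 [ 0.09  -0.996 -0.001]
 [-0.     0.001 -1.   ]]
```

arm_command --pt "-0.146 0.005 0 0.001 0 -0.036" --pt "-0.146 0.005 0.17 0.001 0 -0.036" --pt "-0.146 0.005 0.34 0.001 0 -0.036" --pt "-0.146 0.005 0.5 0.001 0 -0.036" --pt "-0.146 0.005 0.6 0.001 0 -0.036" --pt "-0.146 0.005 0.65 0.001 0 -0.036" --pt "-0.146 0.005 0.675 0.001 0 -0.036" --pt "-0.146 0.005 0.675 0.001 0 -0.036"

```text
time_s: 3.55
eef_pos: [0.515, -0.0648, 0.1958]
ee_rot: [-3.135, -0.187, 0.002]
ft_force: [-0.0, -0.8, 0.2]
width: 0.5
grip_force: 0.0
```

```bash
python3 - <<'E'
from h import *
p,q,s=pose();print(p,ing(p),s["ft_force"],q.as_matrix()[:2,0])
im=wshot();cv2.imwrite("pics/w2.png",im["pixels"][120:420])
E
```

```text
[ 0.51496346 -0.06477063  0.19580572] [-129.76051186   21.05199163] [-0.02039956 -0.80810375  0.15592151] [0.99287808 0.11912948]
```

View pics/w2.png

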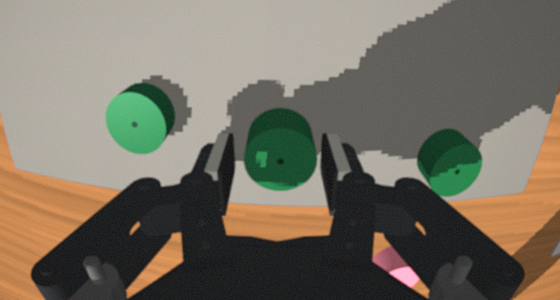

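The middle blank sits centred between the pads at (280,160 in the crop), so I close the gripper.

arm_command --pt "0 0 0 0 0 0" --pt "0 0 0 0 0 0" --pt "0 0 0 0 0 0" --pt "0 0 0 0 0 0" --jaw 1 --grip_force 20

```text
time_s: 4.0
eef_pos: [0.5157, -0.0639, 0.1974]
ee_rot: [-3.136, -0.19, -0.003]
ft_force: [-1.4, -1.4, 6.9]
width: 0.365
grip_force: 20.4
```

```bash
python3 - <<'E'
from h import *
im=wshot()
for x in finder.silhouettes(im,"blank_a"):
    m=x["pixels"]
    if x["score"]>.3:print(round(x["score"],2),x["extent"],m.sum())
cv2.imwrite("pics/w3.png",im["pixels"][120:420])
p,q,s=pose();print(p,s["width"],s["grip_force"],s["ft_force"])
plan(W(-.031,.013,.196),.118)
E
```

```text
0.92 [371.9, 370.3, 414.5, 407.0] 510
0.86 [416.7, 248.6, 479.7, 315.1] 3267
0.73 [241.7, 227.4, 316.6, 310.4] 4710
0.59 [109.5, 203.5, 176.1, 278.1] 3619
[ 0.51569451 -0.06396584  0.19733203] 0.3618090125506428 20.410560071468353 [-0.76470743 -0.3275261   6.94185939]
row [0.3264 0.0301 0.0051] [ 0.0001 -0.0025  0.0036] mm [97.9  9.   1.5] t 4.1
```

arm_command --pt "0 0 -0.015 0 0 0" --pt "0.1 0.03 -0.015 0 0 0" --pt "0.2 0.03 -0.015 0 0 0" --pt "0.28 0.03 -0.015 0 0 0" --pt "0.326 0.03 -0.015 0 0 0" --pt "0.326 0.03 -0.015 0 0 0" --pt "0.326 0.03 -0.005 0 0 0" --pt "0.326 0.03 0 0 0 0" --pt "0.326 0.03 0 0 0 0"

```text
time_s: 5.0
eef_pos: [0.6127, -0.0608, 0.1974]
ee_rot: [-3.135, -0.19, -0.001]
ft_force: [-1.2, 1.5, 9.0]
width: 0.363
grip_force: 20.7
```

```bash
python3 - <<'E'
from h import *
im=wshot()
cv2.imwrite("pics/w4.png",cv2.resize(im["pixels"][100:340,100:460],None,fx=2.0,fy=2.0,interpolation=3))
p,q,s=pose();print(p,ing(p),s["width"],s["grip_force"],s["ft_force"])
E
```

```text
[ 0.61267596 -0.06078003  0.19742649] [-32.25769507  13.51151066] 0.36342259724269516 20.686397552490234 [-0.97972086  0.97220194  8.69615808]
```

View pics/w4.png

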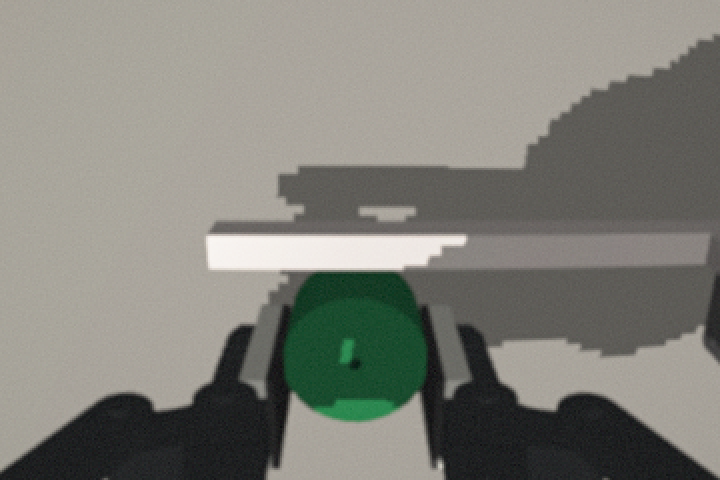

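The blank stands just before the blade, about 6 mm short and square between the pads at (355,360). I'll release it, back off, shut the jaws and then push.

arm_command --pt "0 0 0 0 0 0" --pt "0 0 0 0 0 0" --pt "0 0 -0.01 0 0 0" --pt "-0.05 0 -0.02 0 0 0" --pt "-0.09 0 -0.025 0 0 0" --pt "-0.09 0 -0.025 0 0 0" --jaw 0.05

```text
time_s: 5.65
eef_pos: [0.5853, -0.0645, 0.2037]
ee_rot: [-3.135, -0.189, 0.003]
ft_force: [-0.1, -0.8, 0.4]
width: 0.477
grip_force: 0.0
```

arm_command --pt "0 0 0 0 0 0" --pt "0 0 0 0 0 0" --pt "0 0 0 0 0 0" --pt "0 0 0 0 0 0" --pt "0 0 0 0 0 0" --pt "0 0 0 0 0 0" --jaw 1

```text
time_s: 6.25
eef_pos: [0.5868, -0.064, 0.2036]
ee_rot: [-3.135, -0.19, 0.0]
ft_force: [-0.1, -0.1, 0.4]
width: -0.001
grip_force: 0.0
```

```bash
python3 - <<'E'
from h import *
im=wshot()
cv2.imwrite("pics/w5.png",cv2.resize(im["pixels"][100:340,100:460],None,fx=2.0,fy=2.0,interpolation=3))
p,q,s=pose();print(p,ing(p),s["width"],s["grip_force"],s["ft_force"])
E
```

```text
[ 0.58672459 -0.06403587  0.20363163] [-58.41189946  13.33347444] 0.0026993883158474685 0.0 [ 0.01317048 -0.51118374 -0.5980692 ]
```

View pics/w5.png

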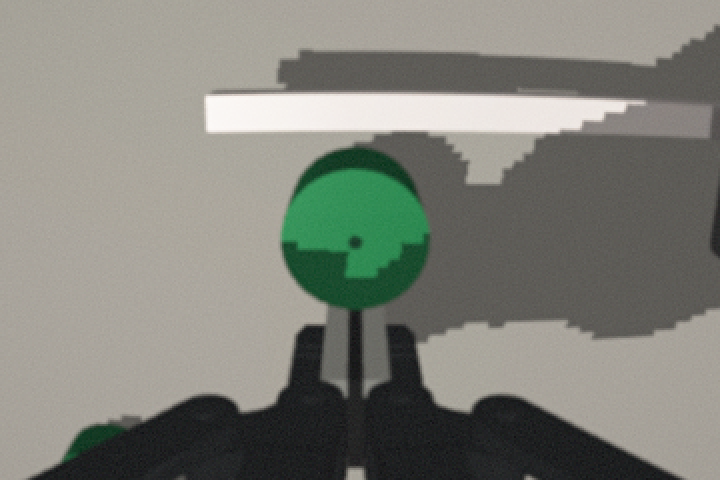

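The shut fingers are directly behind the blank and clear of the plate, with the blank centre at (355,240) and the blade ahead. I advance gently and check the force.

arm_command --pt "0.007 0 0.003 0 0 0" --pt "0.013 0 0.006 0 0 0" --pt "0.02 0 0.007 0 0 0" --pt "0.026 0 0.007 0 0 0"

```text
time_s: 6.7
eef_pos: [0.5946, -0.0631, 0.2015]
ee_rot: [-3.135, -0.19, 0.0]
ft_force: [0.5, -0.0, -1.3]
width: 0.002
grip_force: 0.0
```

arm_command --pt "0.002 0 0 0 0 0" --pt "0.005 0 0 0 0 0" --pt "0.007 0 0 0 0 0"

```text
time_s: 7.0
eef_pos: [0.5966, -0.0629, 0.2016]
ee_rot: [-3.135, -0.19, 0.0]
ft_force: [-0.5, 1.2, -0.1]
width: 0.003
grip_force: 0.0
```

```bash
python3 - <<'E'
from h import *
p,q,s=pose();print(p,ing(p),s["ft_force"])
im=wshot();cv2.imwrite("pics/w6.png",cv2.resize(im["pixels"][100:340,100:460],None,fx=2.0,fy=2.0,interpolation=3))
E
```

```text
[ 0.59655664 -0.06287192  0.20157215] [-48.51119575  13.33183008] [-0.54171008  1.1968326  -0.06389034]
```

View pics/w6.png

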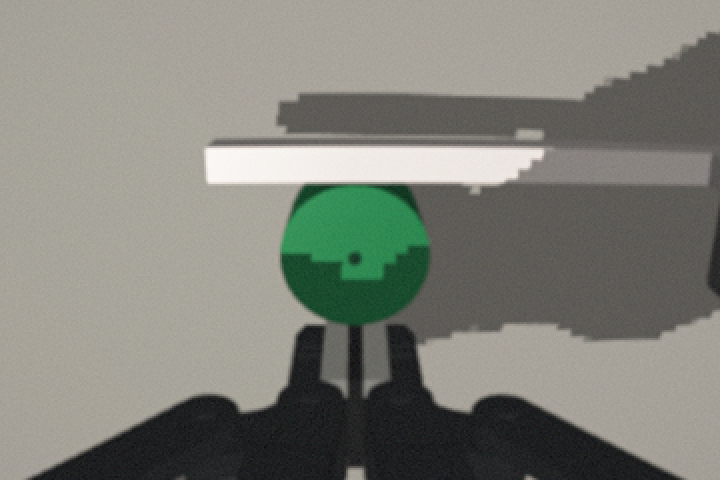

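The blank is a few mm from the blade, with its front at (355,184). I creep on in small steps.

arm_command --pt "0.003 0 0 0 0 0" --pt "0.007 0 0 0 0 0" --pt "0.007 0 0 0 0 0"

```text
time_s: 7.35
eef_pos: [0.5988, -0.0626, 0.2016]
ee_rot: [-3.135, -0.19, -0.0]
ft_force: [0.1, 0.4, 0.1]
width: -0.002
grip_force: 0.0
```

arm_command --pt "0.003 0 0 0 0 0" --pt "0.007 0 0 0 0 0" --pt "0.007 0 0 0 0 0"

```text
time_s: 7.65
eef_pos: [0.5999, -0.0625, 0.2014]
ee_rot: [-3.135, -0.19, 0.004]
ft_force: [-4.9, 0.2, 3.3]
width: -0.001
grip_force: 2.5
```

```bash
cat >> h.py <<'E'
def disc(z=.038,below=True):
    im=wshot();a=im["pixels"].astype(int);gr=(a[...,1]>1.4*a[...,2])&(a[...,1]>1.2*a[...,0])&(a[...,1]>40)
    n,l,st,c=cv2.connectedComponentsWithStats(gr.astype(np.uint8))
    for i in range(1,n):
        if st[i,4]>400:print(st[i],"back edge gate mm",ing(watz(im,st[i,0]+st[i,2]/2,st[i,1]+st[i,3],z)).round(1))
    p,q,s=pose();print("tcp",ing(p).round(1),p[2].round(4),"F",np.round(s["ft_force"],1),s["time_s"]);return im
E
python3 -c "
from h import *
disc()"
```

```text
[ 240  200   75   64 3934] back edge gate mm [-38.2  12.9]
tcp [-45.2  13.3] 0.2014 F [-4.9 -0.4  3.6] 7.7
```

A 5 N reaction came at once, with the blank's front at the blade's near face, so this blank is too thick. I back off, grip it and take it to the tray.

arm_command --pt "-0.03 0 0 0 0 0" --pt "-0.06 0 0 0 0 0" --pt "-0.06 0 0 0 0 0"

```text
time_s: 8.0
eef_pos: [0.5817, -0.0649, 0.2016]
ee_rot: [-3.135, -0.19, 0.001]
ft_force: [0.4, 0.6, -0.2]
width: 0.001
grip_force: 0.0
```

arm_command --pt "0 0 0 0 0 0" --pt "0 0 0 0 0 0" --pt "0 0 0 0 0 0" --pt "0 0 0 0 0 0" --pt "0 0 0 0 0 0" --jaw 0.05

```text
time_s: 8.5
eef_pos: [0.5829, -0.0645, 0.2016]
ee_rot: [-3.135, -0.19, -0.0]
ft_force: [0.3, 0.1, -0.3]
width: 0.472
grip_force: 0.0
```

```bash
python3 - <<'E'
from h import *
im=disc();plan(W(-.026,.0131,.199),.118)
cv2.imwrite("pics/w7.png",im["pixels"])
# disc hole/top ellipse centre
E
```

```text
[ 239  157   78   72 4619] back edge gate mm [-37.5  12.8]
[382 359  30  34 408] back edge gate mm [-154.6  -65.2]
tcp [-62.3  13.3] 0.2015 F [0.6 0.5 0.1] 8.55
row [0.1208 0.0011 0.0084] [-0.0011 -0.0001  0.0041] mm [36.3  0.3  2.5] t 8.55
```

arm_command --pt "0.05 0 0 0 0 0" --pt "0.1 0 0.004 0 0 0" --pt "0.12 0 0.008 0 0 0" --pt "0.12 0 0.008 0 0 0"

```text
time_s: 8.95
eef_pos: [0.6189, -0.06, 0.1988]
ee_rot: [-3.135, -0.191, 0.0]
ft_force: [-0.2, 0.3, -0.2]
width: 0.473
grip_force: 0.0
```

arm_command --pt "0 0 0 0 0 0" --pt "0 0 0 0 0 0" --pt "0 0 0 0 0 0" --pt "0 0 -0.03 0 0 0" --pt "0 0 -0.1 0 0 0" --pt "-0.05 0 -0.2 0 0 0" --jaw 1

```text
time_s: 9.55
eef_pos: [0.6041, -0.0617, 0.2592]
ee_rot: [-3.134, -0.191, 0.001]
ft_force: [-0.1, -0.9, -0.5]
width: 0.365
grip_force: 19.9
```

```bash
python3 - <<'E'
from h import *
im=disc();print(pose()[2]["width"],pose()[2]["grip_force"]);plan([.562,.28,.26])
from rig import *
for n in("scene","side"):
    im=optics.get_image(n);x=finder.silhouettes(im,"tray")[0];c=max(cv2.findContours(x["pixels"].astype(np.uint8),0,1)[0],key=len)
    pts=np.array([atz(im,u,v,.022)[:2] for [[u,v]] in c]);print(n,cv2.minAreaRect((pts*1000).astype(np.float32)))
E
```

```text
[ 241  221   73   80 4562] back edge gate mm [-93.7  13.4]
tcp [-42.3  13.2] 0.2647 F [-1.8 -0.9  2.8] 9.6
0.36419353528691667 19.905616343021393
row [ 0.0027 -1.149   0.0151] [0. 0. 0.] mm [   0.8 -344.7    4.5] t 9.6
scene ((546.0165405273438, 282.74578857421875), (109.81830596923828, 127.93749237060547), 75.41046905517578)
side ((538.234619140625, 265.787109375), (125.20307159423828, 121.67903137207031), 75.57562255859375)
```

arm_command --pt "0 -0.98 0 0 0 0.475" --pt "0 -0.98 0 0 0 0.475" --pt "0 -0.98 0 0 0 0.475" --pt "0 -0.98 0 0 0 0.475" --pt "0 -0.98 0 0 0 0.475" --pt "0 -0.98 0 0 0 0.475"

```text
time_s: 10.4
eef_pos: [0.5672, 0.2328, 0.2584]
ee_rot: [-3.116, 0.392, 0.003]
ft_force: [-0.3, -1.0, 0.0]
width: 0.362
grip_force: 20.0
```

```bash
python3 - <<'E'
from h import *
p,q,s=pose();print(p,s["width"]);plan([.564,.273,.186],-.255)
E
```

```text
[0.56722296 0.23277577 0.25835751] 0.3618528288784879
row [-0.0432 -0.1271  0.2413] [-0.0005  0.0023  0.0059] mm [-13.  -38.1  72.4] t 10.4
```

arm_command --pt "-0.043 -0.127 0 0 0 0.006" --pt "-0.043 -0.127 0.1 0 0 0.006" --pt "-0.043 -0.127 0.18 0 0 0.006" --pt "-0.043 -0.127 0.22 0 0 0.006" --pt "-0.043 -0.127 0.241 0 0 0.006" --pt "-0.043 -0.127 0.241 0 0 0.006"

```text
time_s: 11.0
eef_pos: [0.5652, 0.2696, 0.1863]
ee_rot: [3.116, -0.403, -0.002]
ft_force: [-0.6, -0.4, -0.3]
width: 0.363
grip_force: 20.0
```

```bash
python3 - <<'E'
from h import *
im=wshot();print(pose()[0],pose()[2]["ft_force"])
cv2.imwrite("pics/w8.png",im["pixels"][60:400])
E
```

```text
[0.56544015 0.26971434 0.18724757] [ 0.40750064  0.40158518 -0.03134971]
```

View pics/w8.png

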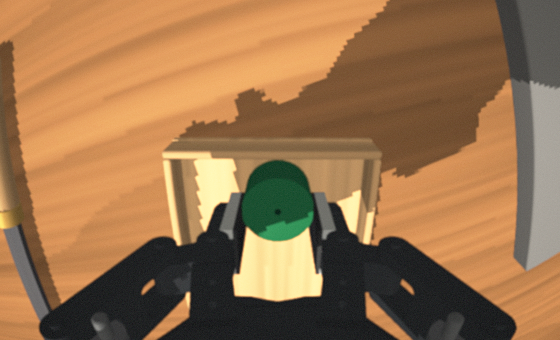

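The blank is over the tray's far half (278,200), square and clear of the walls. I lower it, release it and lift away.

arm_command --pt "0 0 0.007 0 0 0" --pt "0 0 0.012 0 0 0" --pt "0 0 0.012 0 0 0"

```text
time_s: 11.35
eef_pos: [0.5653, 0.2699, 0.184]
ee_rot: [-3.115, 0.402, -0.001]
ft_force: [0.5, -0.0, -0.2]
width: 0.363
grip_force: 20.0
```

arm_command --pt "0 0 0 0 0 0" --pt "0 0 0 0 0 0" --pt "0 0 -0.05 0 0 0" --pt "0 0 -0.2 0 0 0" --pt "0 0 -0.25 0 0 0" --jaw 0.1

```text
time_s: 11.85
eef_pos: [0.566, 0.2705, 0.2633]
ee_rot: [-3.112, 0.401, -0.007]
ft_force: [0.7, 0.8, 0.8]
width: 0.453
grip_force: 0.0
```

```bash
python3 - <<'E'
from h import *
im=disc(); plan([.521,-.0035,.25],.118)
E
```

```text
[ 184    3   72   72 3713] back edge gate mm [ 64.3 344.3]
[ 258  185   45   51 1815] back edge gate mm [-43.6 348. ]
tcp [-39.2 348.1] 0.2647 F [ 0.4 -0.3  1.3] 11.9
row [0.0855 0.9225 0.044 ] [-0.0062 -0.0085 -0.4771] mm [ 25.7 276.7  13.2] t 11.9
```

arm_command --pt "0.085 0.905 0.04 0 0 -0.477" --pt "0.085 0.905 0.04 0 0 -0.477" --pt "0.085 0.905 0.04 0 0 -0.477" --pt "0.085 0.905 0.04 0 0 -0.477" --pt "0.085 0.905 0.04 0 0 -0.477" --pt "0.085 0.905 0.04 0 0 -0.477" --pt "0.085 0.905 0.04 0 0 -0.477"

```text
time_s: 12.6
eef_pos: [0.5201, -0.0039, 0.2468]
ee_rot: [3.135, 0.174, -0.001]
ft_force: [0.3, 1.1, -0.5]
width: 0.449
grip_force: 0.0
```

```bash
python3 - <<'E'
from h import *
im=wshot();p,q,s=pose();print(p,ing(p))
for x in finder.silhouettes(im,"blank_a"):
    m=x["pixels"];v,u=np.nonzero(m)
    if x["score"]>.3:
        print(round(x["score"],2),im["pixels"][m].mean(0).round(),[ing(watz(im,u.mean(),v.mean(),z)).round(1) for z in(.03,.036)])
plan(W(-.116,.0864,.1985),.118)
E
```

```text
[ 0.52069938 -0.0012708   0.24692486] [-116.58887176   83.43498038]
0.94 [ 63. 102.  39.] [array([-138.2,  -71.2]), array([-135. ,  -66.3])]
0.87 [ 67. 108.  41.] [array([-112.1,   87.9]), array([-109.8,   87.6])]
0.69 [ 32.  86. 164.] [array([-208.6,   55.8]), array([-203.2,   56.6])]
row [-1.000e-04 -4.000e-03  1.617e-01] [-0.0011 -0.0013 -0.0019] mm [-0.  -1.2 48.5] t 12.7
```

arm_command --pt "0 -0.006 0.03 0 0 0" --pt "0 -0.006 0.08 0 0 0" --pt "0 -0.006 0.13 0 0 0" --pt "0 -0.006 0.16 0 0 0" --pt "0 -0.006 0.16 0 0 0" --jaw 0.0

```text
time_s: 13.2
eef_pos: [0.5203, 0.0039, 0.197]
ee_rot: [-3.135, -0.189, 0.004]
ft_force: [-0.8, -0.3, 0.2]
width: 0.498
grip_force: 0.0
```

arm_command --pt "0 0 0 0 0 0" --pt "0 0 0 0 0 0" --pt "0 0 0 0 0 0" --pt "0 0 -0.015 0 0 0" --pt "0 0 -0.02 0 0 0" --jaw 1

```text
time_s: 13.7
eef_pos: [0.5209, 0.0026, 0.2051]
ee_rot: [-3.135, -0.185, -0.002]
ft_force: [0.4, -0.4, -0.8]
width: 0.361
grip_force: 19.8
```

```bash
python3 - <<'E'
from h import *
disc();p,q,s=pose();print(p,s["width"],s["grip_force"]);plan(W(-.034,.012,.2035),.118);plan(W(-.034,.012,.1985),.118)
E
```

```text
[ 243  229   69   71 3834] back edge gate mm [-131.    86.9]
[ 495  258   50   55 1918] back edge gate mm [-156.1  -73.8]
tcp [-116.    87.2] 0.2052 F [-0.4 -0.5 -0.2] 13.75
[0.52087373 0.00255647 0.20515259] 0.358998386805144 19.842533469200134
row [0.2733 0.2507 0.0057] [-0.0009 -0.0015 -0.0003] mm [82.  75.2  1.7] t 13.75
row [0.2733 0.2507 0.0223] [-0.0009 -0.0015 -0.0003] mm [82.  75.2  6.7] t 13.75
```

arm_command --pt "0.1 0.1 0 0 0 0" --pt "0.2 0.2 0 0 0 0" --pt "0.25 0.25 0 0 0 0" --pt "0.273 0.25 0 0 0 0" --pt "0.273 0.25 0.015 0 0 0" --pt "0.273 0.25 0.023 0 0 0" --pt "0.273 0.25 0.023 0 0 0"

```text
time_s: 14.45
eef_pos: [0.6104, -0.0611, 0.1983]
ee_rot: [-3.135, -0.188, -0.001]
ft_force: [0.3, -1.5, 6.9]
width: 0.361
grip_force: 20.4
```

arm_command --pt "0 0 0 0 0 0" --pt "0 0 0 0 0 0" --pt "0 0 -0.01 0 0 0" --pt "-0.05 0 -0.02 0 0 0" --pt "-0.09 0 -0.02 0 0 0" --pt "-0.09 0 -0.02 0 0 0" --jaw 0.05

```text
time_s: 15.05
eef_pos: [0.5825, -0.0655, 0.2034]
ee_rot: [-3.136, -0.185, 0.003]
ft_force: [-0.0, 0.5, -0.2]
width: 0.475
grip_force: 0.0
```

arm_command --pt "0 0 0 0 0 0" --pt "0 0 0 0 0 0" --pt "0 0 0 0 0 0" --pt "0 0 0 0 0 0" --pt "0 0 0 0 0 0" --pt "0 0 0 0 0 0" --jaw 1

```text
time_s: 15.65
eef_pos: [0.5841, -0.0653, 0.2033]
ee_rot: [-3.135, -0.185, 0.0]
ft_force: [-0.1, -0.1, 0.2]
width: 0.002
grip_force: 0.0
```

```bash
python3 - <<'E'
from h import *
im=disc();cv2.imwrite("pics/w9.png",im["pixels"]);plan(W(-.050,.012,.2015),.118)
E
```

```text
[ 240  173   71   73 4004] back edge gate mm [-45.6  12.9]
tcp [-61.2  12.4] 0.2033 F [-0.1  0.1 -1.1] 15.7
row [0.0373 0.0012 0.0061] [-0.0011 -0.      0.0001] mm [11.2  0.4  1.8] t 15.7
```

arm_command --pt "0.01 0 0.003 0 0 0" --pt "0.02 0 0.006 0 0 0" --pt "0.03 0 0.006 0 0 0" --pt "0.038 0 0.006 0 0 0" --pt "0.043 0 0.006 0 0 0" --pt "0.043 0 0.006 0 0 0"

```text
time_s: 16.3
eef_pos: [0.5971, -0.0638, 0.2016]
ee_rot: [-3.135, -0.185, -0.0]
ft_force: [0.4, 0.3, 1.8]
width: 0.001
grip_force: 0.0
```

arm_command --pt "0.003 0 0 0 0 0" --pt "0.007 0 0 0 0 0" --pt "0.007 0 0 0 0 0"

```text
time_s: 16.6
eef_pos: [0.599, -0.0636, 0.2016]
ee_rot: [-3.135, -0.185, -0.0]
ft_force: [0.3, 0.1, 0.9]
width: -0.002
grip_force: 0.0
```

arm_command --pt "0.003 0 0 0 0 0" --pt "0.007 0 0 0 0 0" --pt "0.007 0 0 0 0 0"

```text
time_s: 16.9
eef_pos: [0.6012, -0.0633, 0.2016]
ee_rot: [-3.135, -0.185, -0.0]
ft_force: [0.3, -0.8, -0.7]
width: -0.003
grip_force: 0.0
```

```bash
python3 -c "
from h import *
disc()"
```

```text
[ 240  204   71   51 2967] back edge gate mm [-32.1  12.9]
tcp [-44.1  12.3] 0.2016 F [-0.1  0.3  0.7] 16.95
```

arm_command --pt "0.003 0 0 0 0 0" --pt "0.007 0 0 0 0 0" --pt "0.007 0 0 0 0 0"

```text
time_s: 17.25
eef_pos: [0.6033, -0.063, 0.2016]
ee_rot: [-3.135, -0.185, -0.0]
ft_force: [0.1, 0.5, 0.1]
width: -0.001
grip_force: 0.0
```

arm_command --pt "0.003 0 0 0 0 0" --pt "0.007 0 0 0 0 0" --pt "0.01 0 0 0 0 0"

```text
time_s: 17.55
eef_pos: [0.6062, -0.0627, 0.2016]
ee_rot: [-3.135, -0.185, -0.0]
ft_force: [-0.6, 0.2, -0.0]
width: -0.002
grip_force: 0.0
```

```bash
python3 -c "
from h import *
disc()"
```

```text
[ 240  216   70   40 2175] back edge gate mm [-27.5  13.2]
tcp [-38.8  12.4] 0.2016 F [ 0.1  0.1 -0.1] 17.6
```

It slides under freely. I push on and then look at the finger-to-blade gap.

arm_command --pt "0.01 0 0 0 0 0" --pt "0.02 0 0 0 0 0" --pt "0.03 0 0 0 0 0" --pt "0.04 0 0 0 0 0" --pt "0.047 0 0 0 0 0" --pt "0.05 0 0 0 0 0" --pt "0.05 0 0 0 0 0"

```text
time_s: 18.3
eef_pos: [0.621, -0.061, 0.2015]
ee_rot: [-3.135, -0.185, 0.0]
ft_force: [-0.9, -0.6, -0.8]
width: -0.004
grip_force: 0.0
```

```bash
python3 - <<'E'
from h import *
im=disc();cv2.imwrite("pics/w10.png",cv2.resize(im["pixels"][120:360,100:460],None,fx=2.,fy=2.,interpolation=3))
E
```

```text
[ 240  180   70   45 2501] back edge gate mm [ 2.6 13.1]
tcp [-24.1  12.4] 0.2015 F [-0.3  0.1 -0.4] 18.35
```

View pics/w10.png

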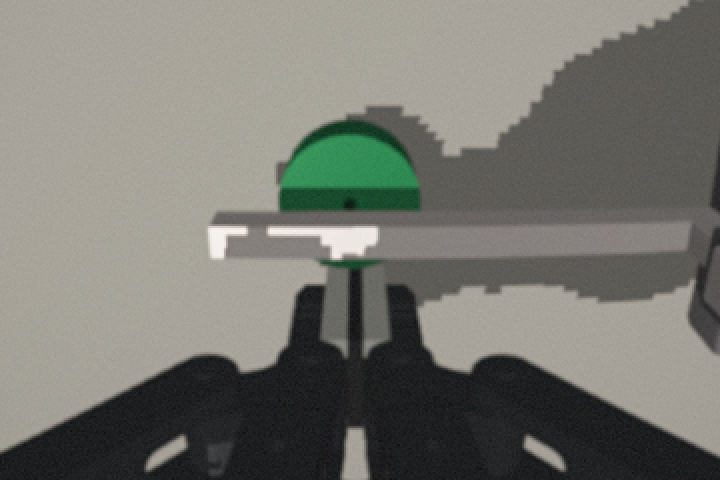

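arm_command --pt "0.005 0 0 0 0 0" --pt "0.01 0 0 0 0 0" --pt "0.01 0 0 0 0 0"

```text
time_s: 18.65
eef_pos: [0.6241, -0.0606, 0.2016]
ee_rot: [-3.135, -0.185, -0.0]
ft_force: [0.5, -0.4, -0.8]
width: 0.001
grip_force: 0.0
```

arm_command --pt "0.004 0 0 0 0 0" --pt "0.007 0 0 0 0 0" --pt "0.007 0 0 0 0 0"

```text
time_s: 18.95
eef_pos: [0.6262, -0.0604, 0.2016]
ee_rot: [-3.135, -0.185, -0.0]
ft_force: [-0.1, -0.1, -0.3]
width: -0.001
grip_force: 0.0
```

arm_command --pt "0.003 0 0 0 0 0" --pt "0.006 0 0 0 0 0" --pt "0.006 0 0 0 0 0"

```text
time_s: 19.25
eef_pos: [0.6279, -0.0601, 0.2016]
ee_rot: [-3.135, -0.185, -0.0]
ft_force: [0.1, -0.3, -0.2]
width: 0.001
grip_force: 0.0
```

```bash
python3 - <<'E'
from h import *
disc()
for n in("scene","side"):
    im=optics.get_image(n)
    cv2.imwrite(f"pics/{n}1.png",im["pixels"])
E
```

```text
[ 239  181   71   59 3459] back edge gate mm [ 2.4 13.3]
tcp [-17.1  12.4] 0.2016 F [ 0.4  0.7 -0.2] 19.3
```

That blank is through, with its centre about 10 mm past the blade's middle. I withdraw straight back and go for the last one.

arm_command --pt "-0.08 0 0 0 0 0" --pt "-0.2 0 -0.08 0 0 0" --pt "-0.32 0.12 -0.12 0 0 0" --pt "-0.417 0.25 -0.12 0 0 0" --pt "-0.417 0.273 -0.12 0 0 0" --pt "-0.417 0.273 -0.12 0 0 0" --jaw 1

```text
time_s: 20.0
eef_pos: [0.5127, -0.1585, 0.2378]
ee_rot: [3.136, 0.178, 0.001]
ft_force: [-0.4, 0.0, -0.8]
width: -0.002
grip_force: 0.0
```

arm_command --pt "0 0 0 0 0 0" --pt "0 0 0 0 0 0" --pt "0 0 0 0 0 0" --pt "0 0 0 0 0 0" --pt "0 0 0 0 0 0" --jaw 0

```text
time_s: 20.5
eef_pos: [0.5135, -0.1556, 0.2374]
ee_rot: [-3.135, -0.187, 0.0]
ft_force: [-0.0, 0.1, 0.6]
width: 0.501
grip_force: 0.0
```

```bash
python3 - <<'E'
from h import *
im=wshot();p,q,s=pose();print(p,ing(p),s["width"])
for x in finder.silhouettes(im,"blank_a"):
    m=x["pixels"];v,u=np.nonzero(m)
    if x["score"]>.3:
        print(round(x["score"],2),im["pixels"][m].mean(0).round(),[ing(watz(im,u.mean(),v.mean(),z)).round(1) for z in(.03,.036)])
plan(W(-.142,-.0695,.1975),.118)
E
```

```text
[ 0.5133892  -0.15582968  0.23744114] [-142.04387054  -69.18850141] 0.49529958459587514
0.95 [48. 74. 32.] [array([-3.,  9.]), array([-5.1,  6.3])]
0.74 [140. 122. 192.] [array([-222. ,  -66.7]), array([-216.7,  -66.8])]
0.62 [ 59. 150. 254.] [array([-237. ,   42.8]), array([-231.1,   39. ])]
0.55 [53. 87. 32.] [array([-138.8,  -71.2]), array([-136.3,  -71.1])]
row [0.0004 0.0007 0.1332] [-0.0011  0.0001  0.0006] mm [ 0.1  0.2 40. ] t 20.6
```

arm_command --pt "0 0.005 0.05 0 0 0" --pt "0 0.005 0.1 0 0 0" --pt "0 0.005 0.13 0 0 0" --pt "0 0.005 0.13 0 0 0"

```text
time_s: 21.0
eef_pos: [0.513, -0.1576, 0.1974]
ee_rot: [-3.135, -0.185, 0.003]
ft_force: [0.0, -0.6, -0.0]
width: 0.497
grip_force: 0.0
```

arm_command --pt "0 0 0 0 0 0" --pt "0 0 0 0 0 0" --pt "0 0 0 0 0 0" --pt "0 0 -0.015 0 0 0" --pt "0 0 -0.02 0 0 0" --jaw 1

```text
time_s: 21.5
eef_pos: [0.5136, -0.1578, 0.2053]
ee_rot: [-3.136, -0.185, -0.001]
ft_force: [0.5, 0.4, -1.2]
width: 0.364
grip_force: 19.8
```

```bash
python3 - <<'E'
from h import *
disc();p,q,s=pose();print(p,s["width"],s["grip_force"]);plan(W(-.034,-.026,.1985),.118)
E
```

```text
[ 242  228   71   76 4201] back edge gate mm [-159.7  -71.5]
tcp [-142.1  -71.2] 0.2053 F [ 0.3 -0.3  0.8] 21.55
[ 0.51361128 -0.1578011   0.20532629] 0.3600336295984452 19.84972447156906
row [ 0.3601 -0.1506  0.0232] [-0.0004 -0.0013 -0.0002] mm [108.  -45.2   7. ] t 21.55
```

arm_command --pt "0.06 -0.1 0 0 0 0" --pt "0.15 -0.15 0 0 0 0" --pt "0.25 -0.15 0 0 0 0" --pt "0.33 -0.15 0 0 0 0" --pt "0.36 -0.15 0 0 0 0" --pt "0.36 -0.15 0.015 0 0 0" --pt "0.36 -0.15 0.023 0 0 0" --pt "0.36 -0.15 0.023 0 0 0"

```text
time_s: 22.35
eef_pos: [0.6149, -0.1003, 0.1986]
ee_rot: [-3.135, -0.185, -0.002]
ft_force: [1.2, 2.1, 6.6]
width: 0.364
grip_force: 20.6
```

arm_command --pt "0 0 0 0 0 0" --pt "0 0 0 0 0 0" --pt "0 0 -0.01 0 0 0" --pt "-0.05 0 -0.02 0 0 0" --pt "-0.09 0 -0.02 0 0 0" --pt "-0.09 0 -0.02 0 0 0" --jaw 0.05

```text
time_s: 22.95
eef_pos: [0.587, -0.1042, 0.2036]
ee_rot: [-3.136, -0.184, 0.004]
ft_force: [0.3, -0.1, 0.3]
width: 0.476
grip_force: 0.0
```

arm_command --pt "0 0 0 0 0 0" --pt "0 0 0 0 0 0" --pt "0 0 0 0 0 0" --pt "0 0 0 0 0 0" --pt "0 0 0 0 0 0" --pt "0 0 0 0 0 0" --jaw 1

```text
time_s: 23.55
eef_pos: [0.5886, -0.1034, 0.2036]
ee_rot: [-3.135, -0.185, 0.0]
ft_force: [0.6, -0.5, 0.2]
width: -0.004
grip_force: 0.0
```

```bash
python3 - <<'E'
from h import *
im=disc();plan(W(-.050,-.026,.2015),.118)
E
```

```text
[ 152   88   74   52 3210] back edge gate mm [ 2.9 11.2]
[ 242  172   73   77 4299] back edge gate mm [-47.2 -26.8]
tcp [-61.2 -26.1] 0.2036 F [-0.4 -0.3 -0.4] 23.6
row [ 0.0374 -0.0002  0.007 ] [-0.0011  0.      0.0001] mm [11.2 -0.1  2.1] t 23.6
```

arm_command --pt "0.01 0 0.003 0 0 0" --pt "0.02 0 0.006 0 0 0" --pt "0.03 0 0.007 0 0 0" --pt "0.038 0 0.007 0 0 0" --pt "0.041 0 0.007 0 0 0" --pt "0.041 0 0.007 0 0 0"

```text
time_s: 24.2
eef_pos: [0.6009, -0.102, 0.2015]
ee_rot: [-3.135, -0.185, -0.0]
ft_force: [-0.3, -0.5, -0.4]
width: -0.003
grip_force: 0.0
```

arm_command --pt "0.003 0 0 0 0 0" --pt "0.006 0 0 0 0 0" --pt "0.006 0 0 0 0 0"

```text
time_s: 24.5
eef_pos: [0.6026, -0.1018, 0.2016]
ee_rot: [-3.135, -0.185, -0.0]
ft_force: [0.1, 0.5, 0.5]
width: 0.003
grip_force: 0.0
```

arm_command --pt "0.003 0 0 0 0 0" --pt "0.006 0 0 0 0 0" --pt "0.006 0 0 0 0 0"

```text
time_s: 24.8
eef_pos: [0.6045, -0.1016, 0.2016]
ee_rot: [-3.135, -0.185, -0.0]
ft_force: [0.1, -0.2, 0.1]
width: 0.002
grip_force: 0.0
```

```bash
python3 -c "
from h import *
disc()"
```

```text
[ 152  123   74   55 3394] back edge gate mm [ 2.7 11.6]
[ 242  200   72   60 3544] back edge gate mm [-35.8 -26.6]
tcp [-45.3 -26. ] 0.2016 F [-0.4  0.3  0.1] 24.85
```

arm_command --pt "0.003 0 0 0 0 0" --pt "0.006 0 0 0 0 0" --pt "0.006 0 0 0 0 0"

```text
time_s: 25.15
eef_pos: [0.6063, -0.1014, 0.2016]
ee_rot: [-3.135, -0.185, -0.0]
ft_force: [0.1, 0.1, -0.2]
width: 0.001
grip_force: 0.0
```

arm_command --pt "0.003 0 0 0 0 0" --pt "0.006 0 0 0 0 0" --pt "0.006 0 0 0 0 0"

```text
time_s: 25.45
eef_pos: [0.608, -0.1012, 0.2016]
ee_rot: [-3.135, -0.185, -0.0]
ft_force: [-0.2, 0.3, 0.0]
width: -0.0
grip_force: 0.0
```

```bash
python3 -c "
from h import *
disc()"
```

```text
[ 153  131   74   55 3401] back edge gate mm [ 2.8 11.4]
[ 242  209   72   51 2982] back edge gate mm [-32.2 -26.6]
tcp [-41.7 -26. ] 0.2015 F [-0.3  0.3  0.6] 25.5
```

arm_command --pt "0.01 0 0 0 0 0" --pt "0.02 0 0 0 0 0" --pt "0.03 0 0 0 0 0" --pt "0.04 0 0 0 0 0" --pt "0.05 0 0 0 0 0" --pt "0.058 0 0 0 0 0" --pt "0.058 0 0 0 0 0"

```text
time_s: 26.2
eef_pos: [0.6255, -0.099, 0.2015]
ee_rot: [-3.135, -0.185, -0.0]
ft_force: [-0.3, 0.4, -0.2]
width: -0.002
grip_force: 0.0
```

arm_command --pt "0.006 0 0 0 0 0" --pt "0.012 0 0 0 0 0" --pt "0.012 0 0 0 0 0"

```text
time_s: 26.5
eef_pos: [0.629, -0.0987, 0.2016]
ee_rot: [-3.135, -0.185, -0.0]
ft_force: [-0.2, 0.9, 0.0]
width: 0.003
grip_force: 0.0
```

arm_command --pt "0.006 0 0 0 0 0" --pt "0.012 0 0 0 0 0" --pt "0.012 0 0 0 0 0"

```text
time_s: 26.8
eef_pos: [0.6303, -0.0991, 0.2007]
ee_rot: [-3.136, -0.183, 0.01]
ft_force: [-7.9, -1.5, 1.9]
width: -0.001
grip_force: 0.0
```

```bash
python3 -c "
from h import *
disc()"
```

```text
[ 155  175   72   59 3402] back edge gate mm [ 2.1 11.9]
[ 239  181   73   53 3150] back edge gate mm [  2.4 -26.2]
tcp [-19.3 -26.6] 0.2007 F [-8.  -2.3  2. ] 26.85
```

An 8 N reaction came at the end, so I back off right away and look.

arm_command --pt "-0.02 0 0 0 0 0" --pt "-0.1 0 0 0 0 0" --pt "-0.2 0 0 0 0 0" --pt "-0.3 0 -0.1 0 0 0" --pt "-0.35 0 -0.3 0 0 0" --pt "-0.35 0 -0.5 0 0 0" --pt "-0.3 0 -0.6 0 0 0" --pt "-0.3 0 -0.6 0 0 0"

```text
time_s: 27.65
eef_pos: [0.5452, -0.1085, 0.3885]
ee_rot: [3.134, 0.186, 0.02]
ft_force: [0.3, -0.3, 0.0]
width: -0.002
grip_force: 0.0
```

```bash
python3 - <<'E'
from h import *
p,q,s=pose();print(p,s["ft_force"],s["time_s"])
im=wshot();g=cv2.cvtColor(im["pixels"],6).astype(int);a=im["pixels"].astype(int)
gr=(a[...,1]>1.4*a[...,2])&(a[...,1]>1.2*a[...,0])&(a[...,1]>40)
n,l,st,c=cv2.connectedComponentsWithStats(gr.astype(np.uint8))
for i in range(1,n):
    if st[i,4]>60:
        x,y,w,h,ar=st[i];print(st[i],"front",[ing(watz(im,x+w/2,y,z)).round(1) for z in(.02,.036)],"rear",ing(watz(im,x+w/2,y+h,.036)).round(1),"w",ing(watz(im,x,y+h/2,.036)).round(1),ing(watz(im,x+w,y+h/2,.036)).round(1))
crop=im["pixels"][60:260,180:400];cv2.imwrite("pics/w11.png",cv2.resize(crop,None,fx=3,fy=3,interpolation=3))
E
```

```text
[ 0.54517571 -0.10851568  0.38845989] [ 0.26190043 -0.27207004  0.03038518] 27.65
[221  60  32  19 495] front [array([26.7, 14.1]), array([24.2, 12.2])] rear [ 4.9 12.3] w [15.2 28.1] [14.1 -3.5]
[260  62  33  16 431] front [array([ 23.8, -26.3]), array([ 21.4, -26.4])] rear [  5.3 -26.3] w [ 13.4 -10.3] [ 13.4 -42.4]
[265  87  24   6 113] front [array([ -2.6, -26.8]), array([ -3.7, -26.8])] rear [ -9.7 -26.8] w [ -6.7 -15.1] [ -6.7 -38.5]
[  0 128  18  22 268] front [array([-20.2, 331.4]), array([-20.6, 314.5])] rear [-48.9 318.9] w [-32.7 335.7] [-36.5 298.4]
```

View pics/w11.png

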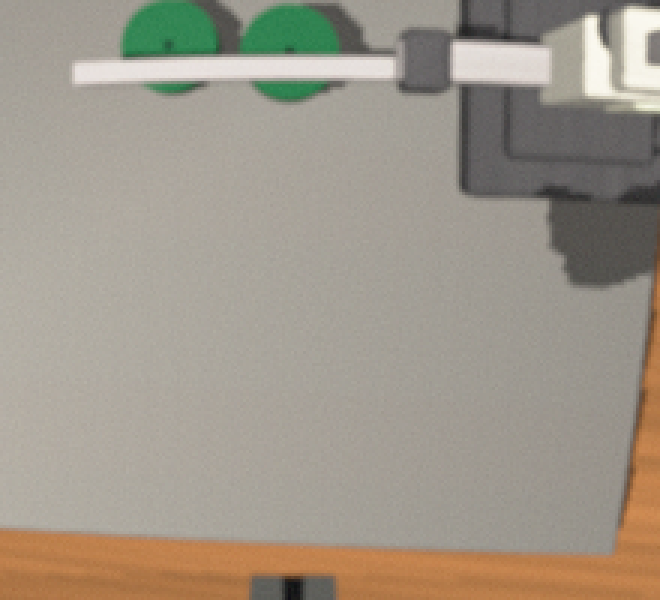

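Both blanks stand under and beyond the blade: the left one about +9 mm, the right one about +6 mm. The bump fits the shut gripper's linkage meeting the clamp beside the right lane. I'll add margin to the right blank by pushing with the fingers offset 9 mm away from the clamp.

```bash
python3 - <<'E'
from h import *
plan(W(-.045,-.017,.2016),.118)
E
```

```text
row [ 0.1969 -0.0312  0.6158] [ 0.0022 -0.0115  0.0003] mm [ 59.1  -9.3 184.7] t 27.7
```

arm_command --pt "0 -0.031 0.15 0.002 -0.01 0" --pt "0 -0.031 0.3 0.002 -0.01 0" --pt "0 -0.031 0.45 0.002 -0.01 0" --pt "0 -0.031 0.58 0.002 -0.01 0" --pt "0 -0.031 0.615 0.002 -0.01 0" --pt "0.1 -0.031 0.616 0.002 -0.01 0" --pt "0.18 -0.031 0.616 0.002 -0.01 0" --pt "0.197 -0.031 0.616 0.002 -0.01 0" --pt "0.197 -0.031 0.616 0.002 -0.01 0"

```text
time_s: 28.6
eef_pos: [0.601, -0.0924, 0.1971]
ee_rot: [-3.134, -0.186, 0.011]
ft_force: [-0.9, 0.1, -0.4]
width: -0.002
grip_force: 0.0
```

```bash
python3 - <<'E'
from h import *
disc();print(pose()[1].as_matrix().round(3));plan(W(-.022,-.017,.2016),.118)
E
```

```text
[ 169  115   77   57 3660] back edge gate mm [ 2.7 12. ]
[ 262  122   80   49 3208] back edge gate mm [  2.9 -26.4]
tcp [-48.5 -16.7] 0.1969 F [-0.1  0.2 -0.3] 28.65
[[ 0.993  0.118 -0.009]
 [ 0.118 -0.993  0.001]
 [-0.008 -0.002 -1.   ]]
row [ 0.0881  0.001  -0.0163] [-0.003   0.0106  0.0003] mm [26.4  0.3 -4.9] t 28.65
```

arm_command --pt "0 0 -0.015 -0.003 0.011 0" --pt "0.03 0 -0.015 -0.003 0.011 0" --pt "0.06 0 -0.015 -0.003 0.011 0" --pt "0.08 0 -0.015 -0.003 0.011 0" --pt "0.088 0 -0.015 -0.003 0.011 0" --pt "0.088 0 -0.015 -0.003 0.011 0"

```text
time_s: 29.25
eef_pos: [0.6271, -0.0894, 0.2008]
ee_rot: [-3.136, -0.186, -0.001]
ft_force: [-0.6, 0.3, -0.3]
width: 0.005
grip_force: 0.0
```

arm_command --pt "0.003 0 0 0 0 0" --pt "0.006 0 0 0 0 0" --pt "0.006 0 0 0 0 0"

```text
time_s: 29.55
eef_pos: [0.6285, -0.0894, 0.201]
ee_rot: [-3.136, -0.185, -0.001]
ft_force: [0.6, -1.0, 0.5]
width: -0.0
grip_force: 0.0
```

```bash
python3 -c "
from h import *
disc()"
```

```text
[ 176  176   71   59 3424] back edge gate mm [ 2.1 12.3]
[ 261  181   73   53 3109] back edge gate mm [  2.7 -26.1]
tcp [-19.9 -16.8] 0.201 F [-0.1  1.   0. ] 29.6
```

arm_command --pt "0.002 0 0 0 0 0" --pt "0.004 0 0 0 0 0" --pt "0.004 0 0 0 0 0"

```text
time_s: 29.9
eef_pos: [0.6298, -0.0892, 0.2011]
ee_rot: [-3.136, -0.185, -0.001]
ft_force: [0.2, -0.8, 0.2]
width: -0.0
grip_force: 0.0
```

arm_command --pt "0.002 0 0 0 0 0" --pt "0.004 0 0 0 0 0" --pt "0.004 0 0 0 0 0"

```text
time_s: 30.2
eef_pos: [0.6311, -0.0891, 0.2011]
ee_rot: [-3.136, -0.185, -0.001]
ft_force: [0.1, -0.4, 0.5]
width: 0.001
grip_force: 0.0
```

```bash
python3 -c "
from h import *
disc()"
```

```text
[ 176  181   71   59 3424] back edge gate mm [ 2.2 12.5]
[ 262  182   73   58 3518] back edge gate mm [  2.4 -26.6]
tcp [-17.4 -16.8] 0.2011 F [ 0.5 -0.2 -0.8] 30.25
```

It is free of contact now, with the blank at about +9.5 mm. I withdraw and check everything.

arm_command --pt "-0.05 0 0 0 0 0" --pt "-0.15 0 0 0 0 0" --pt "-0.25 0 -0.05 0 0 0" --pt "-0.3 0 -0.2 0 0 0" --pt "-0.3 0 -0.35 0 0 0" --pt "-0.25 0 -0.5 0 0 0" --pt "-0.25 0 -0.6 0 0 0" --pt "-0.25 0 -0.6 0 0 0"

```text
time_s: 31.05
eef_pos: [0.5575, -0.0977, 0.3858]
ee_rot: [3.134, 0.185, 0.014]
ft_force: [-0.0, -0.2, -0.1]
width: -0.001
grip_force: 0.0
```

```bash
python3 - <<'E'
from h import *
im=wshot();a=im["pixels"].astype(int)
gr=(a[...,1]>1.4*a[...,2])&(a[...,1]>1.2*a[...,0])&(a[...,1]>40)
n,l,st,c=cv2.connectedComponentsWithStats(gr.astype(np.uint8))
for i in range(1,n):
    if st[i,4]>60:
        x,y,w,h,ar=st[i];print(st[i],"front",[ing(watz(im,x+w/2,y,z)).round(1) for z in(.02,.036)],"rear",ing(watz(im,x+w/2,y+h,.036)).round(1))
for nm in("scene","side"):
    im=optics.get_image(nm);cv2.imwrite(f"pics/{nm}2.png",im["pixels"])
    for x in finder.silhouettes(im,"blank_a"):
        m=x["pixels"];v,u=np.nonzero(m)
        if x["score"]>.3:
            z=.014;print(nm,round(x["score"],2),im["pixels"][m].mean(0).round(),m.sum(),atz(im,u.mean(),v.mean(),z).round(3),ing(atz(im,u.mean(),v.mean(),.03)).round(1))
print(W(.009,.012),W(.009,-.026),pose()[0],pose()[2]["time_s"])
E
```

```text
[  0  52  25  22 177] front [array([ 93.2, 326.3]), array([ 88.1, 310. ])] rear [ 59.3 309.4]
[230  71  32  20 523] front [array([26.4, 14. ]), array([24.5, 12.5])] rear [ 4.6 12.6]
[270  71  34  19 534] front [array([ 26. , -27.6]), array([ 24.1, -27.1])] rear [  5.3 -27.1]
[  0 136  22  23 345] front [array([-19.2, 335. ]), array([-18.9, 318.3])] rear [-48.3 323.4]
scene 0.58 [ 70. 119. 191.] 154 [ 0.409 -0.046  0.014] [-220.3   62. ]
scene 0.55 [ 73. 108.  82.] 237 [0.573 0.267 0.014] [-24.7 347.9]
scene 0.5 [75. 98. 68.] 167 [ 0.653 -0.063  0.014] [15.2 17.7]
scene 0.31 [164. 170. 179.] 411 [ 0.535 -0.351  0.014] [-132.7 -248.7]
side 0.63 [61. 90. 42.] 48 [ 0.657 -0.082  0.014] [  2.5 -25.1]
side 0.59 [63. 97. 54.] 118 [0.574 0.27  0.014] [-37.5 326.2]
side 0.54 [ 60. 126. 211.] 178 [ 0.405 -0.049  0.014] [-238.1   35.5]
side 0.45 [160. 142. 213.] 214 [ 0.412 -0.166  0.014] [-245.   -78.5]
side 0.41 [ 65. 102.  41.] 54 [ 0.659 -0.041  0.014] [ 9.4 14. ]
[ 0.6538247  -0.05742391  0.196     ] [ 0.6582983  -0.09515966  0.196     ] [ 0.55587378 -0.0980658   0.37961698] 31.3
```

Both passing blanks have their fronts about 25 mm past the gate, so their centres are about +9 mm. The reject stands in the tray at (0.573, 0.268).

```bash
python3 -c "
from rig import r
print(r.close_job())"
```

```text
the job is handed in; nothing more can be done
None
```

I handed the job in at about 31 s. Two blanks are under the blade with their centres roughly 9 mm past it, and the too-thick one stands in the tray, but the gripper bumped the gauge once at about 8 N, probably at the clamp, and I backed off at once.

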